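# Stack the shoe-care caddy's tiers in a zigzag

### The job

Stack the two loose tiers on the shoe-polish caddy's base in a zigzag, lengthwise in line with it: first the green tier, stepped about 3 cm towards the end with the orange tab, then the yellow tier on the green one, stepped about 3 cm back the other way. Each tier must lie level on the rim below with its foot dropped inside that rim; set the tiers down rather than dropping them, let go, and leave the other things on the bench where they are.

Things in the scene. Friction and masses are not known exactly. Their poses are not given: they have to be found in the camera images.
- caddy_base: Green caddy base, fixed, turned any way. Origin under its centre on the bench, z up. Foot plate 190 x 100 x 8 mm; open tray 170 (x) x 60 (y), walls 5, rim z = 50; its contents stay below z = 31. Orange tab, z 30 to 42, sticks out of its +x end to x = 116. A tier seated on it has its origin at z = 42 and can slide 35 either way in x and 5 in y before its foot meets the walls.
- green_tier: The green loose tier: open plastic tray, 170 long (x) x 60 wide (y) x 46 mm tall, origin centre of underside, z up. Walls 5; rim z = 46; floor underside z = 8; below it a centred foot 90 x 40 x 8 on which it stands. Same either way round. Can be gripped across its 60 mm width from above. 0.10-0.21 kg. A tier seated on it has its origin 38 higher and can slide 35 either way in x, 5 in y.
- yellow_tier: The yellow loose tier: open plastic tray, 170 long (x) x 60 wide (y) x 46 mm tall, origin centre of underside, z up. Walls 5; rim z = 46; floor underside z = 8; below it a centred foot 90 x 40 x 8 on which it stands. Same either way round. Can be gripped across its 60 mm width from above. 0.10-0.21 kg. Seated on the green tier on the base, its origin is at z = 80.
- polish_tin: Bystander: round aluminium polish tin with a red disc, 76 diameter x 26 mm tall, origin centre of underside.
- glass_jar: Bystander: amber glass jar with a steel lid, 56 diameter x 75 mm tall, origin centre of underside.
- suede_brush: Bystander: wooden-backed brush with black nylon bristles down, 150 long (x) x 45 x 36 mm tall, origin centre of underside.
- shoe_horn: Bystander: wooden shoe horn, 160 long (x) x 42 x 10 mm tall, origin on its underside, 5 mm from mid-length.
- dark_tin: Bystander: dark steel polish tin with a blue band, 70 diameter x 22 mm tall, origin centre of underside.
- shoe_tree: Bystander: wooden shoe tree, about 190 long (x) x 50 x 35 mm tall, origin centre of underside.
Mind the look-alikes: they are no part of the job. Leave any pink look-alike of the caddy_base alone.

How it is judged:
On the way:
1. the green tier is seated on the base, stepped 19 to 40 mm towards the orange tab, and let go (y of green_tier in the frame of caddy_base between -0.008 and 0.008 m and z of green_tier in the frame of caddy_base between 0.038 and 0.046 m and angle between green_tier's own z axis and vertical below 0.06 rad and angle between the x axis of green_tier and the x axis of caddy_base, either way round below 0.15 rad and x of green_tier in the frame of caddy_base between 0.019 and 0.04 m and contact force between the fingers and green_tier below 0.1 N), for 0.2 s.
At the end, for the whole second after the job is handed in: Both tiers at rest, level (0.06 rad), seated (height within 4 mm), in line (0.15 rad) with what is below, sideways of the base centre line under 8 mm (green), 12 mm (yellow); green 19-40 mm tabward of the base centre; yellow 19-40 mm from green, back to under 21 mm tabward of the base centre (y of green_tier in the frame of caddy_base between -0.008 and 0.008 m and z of green_tier in the frame of caddy_base between 0.038 and 0.046 m and angle between each of green_tier, yellow_tier's own z axis and vertical below 0.06 rad and angle between the x axis of green_tier and the x axis of caddy_base, either way round below 0.15 rad and x of green_tier in the frame of caddy_base between 0.019 and 0.04 m and y of yellow_tier in the frame of caddy_base between -0.012 and 0.012 m and z of yellow_tier in the frame of caddy_base between 0.076 and 0.084 m and angle between the x axis of yellow_tier and the x axis of caddy_base, either way round below 0.31 rad and horizontal distance between yellow_tier and green_tier between 0.019 and 0.04 m and x of yellow_tier in the frame of caddy_base below 0.021 m and angle between the x axis of yellow_tier and the x axis of green_tier, either way round below 0.15 rad and linear speed of each of green_tier, yellow_tier below 0.02 m/s); the robot touches nothing.
It fails at once if a tier is dropped: it moves faster than 0.5 m/s (a fall of about 13 mm) without the fingers on it ((linear speed of green_tier above 0.5 m/s and contact force between the fingers and green_tier below 0.1 N) or (linear speed of yellow_tier above 0.5 m/s and contact force between the fingers and yellow_tier below 0.1 N)).
It fails at once if another thing on the bench is moved more than 30 mm (distance of any of polish_tin, glass_jar, suede_brush, shoe_horn, dark_tin, shoe_tree from where it was at the start of the episode above 0.03 m).
It also fails if it takes over 58 s, if anything falls off the work surface, if the arm or the gripper's body presses on something with over 40 N, if the wrist force passes 120 N, or if a joint passes its speed limit or range.

### The arm

A 7-joint arm with a two-finger parallel gripper is mounted at the origin on the work surface. World frame = base frame: x ahead of the robot, y to its left, z up, the work surface at z = 0. Lengths are in m, angles in rad, forces in N, time in s.
With the tool pointing down it reaches from about 0.4 to 0.925 m from the base axis. Payload 5.6 kg.
Tool frame: the origin (TCP) lies midway between the tips of the shut fingers; the grasp point (between the pads) lies arm.grip_point_offset behind it (arm.grip_point_offset is the distance from the TCP to the grasp point, in m); z points along the fingers, y is the direction in which the jaws open and shut (so a half turn about z gives the same grasp; the last joint's range is limited). The gripper opens to 85 mm and grips with 20 to 120 N. Pads are 22 mm wide; open, the fingers measure 114 mm over their backs; the gripper's body (76 mm by 85 mm) begins 54 mm behind the grasp point. The pads swing forward as they close: fully open they stand 13 mm farther back than shut.
Start: joints at [1.083, 0.468, -0.012, 1.603, 0.006, 1.071, -0.056], TCP at [0.28, -0.587, 0.231] pointing down, gripper open.
Joint ranges: [-2.53, 2.53], [-0.31, 2.02], [-1.57, 1.55], [0.28, 2.44], [-1.29, 4.43], [0.15, 1.84], [-2.92, 2.92]. Speed limits (rad/s): [2.57, 2.57, 3.14, 3.14, 3.14, 3.14, 3.14].

### API

Orientations are given as a unit quaternion [w, x, y, z].
In Python, from rig import arm gives the robot as it stands.
- The arm moves only by the tool move_arm, never from a script. Its argument "steps" is a list of rows, each a list of 7 numbers: the closure, from -1 (fully open) to 1 (shut), then the shift along the world's x, y, z scaled (see below), then the turn, a rotation vector about the world's x, y, z scaled (see below). In form: [[jaw, tx, ty, tz, rx, ry, rz], ...]. A call has 1 to 8 rows; each row is the pose to reach, as a shift and turn from the pose commanded when the call began; what a row does not reach only later rows make up. The controller multiplies each number of a shift by 0.15 m and each number of a turn by 30 degrees. A row lasts 1/8 s, in which the tool goes at most 62.5 mm and 10.7 degrees, less where a joint would pass 70% of its speed; a pose out of reach is approached as far as the arm can. A call with a number of a shift or a turn outside -1 to 1 is refused whole. A call with a gripper value outside its range is refused whole. The fingers move at their own pace and stop on an object; the grip force is fixed at half the most. Time passes only in rows, so rows that repeat a pose let the fingers close. It gives the time, the measured TCP pose, the force and the opening at its end, in the units of the state.
- arm.get_obs(): the state, without advancing time (a new reading comes with each control period).
- arm.capture(name): name is "scene" or "side" or "wrist"; returns a dict with "image" (384x512x3 uint8, red, green, blue), "range_z" (384x512 float32, m along the optical axis (not along the pixel's ray), 0 where there is no reading), "intrinsics" (3x3 intrinsics, pixels), "position" and "orientation" of the camera in the world. Camera axes: x right, y down, z forward; pixel columns grow to the right and rows downward; lengths in m; the calibration is good to about 2 mm. A picture is of the moment at which its call begins.
- arm.sign_off(): hands the job in, once; it reports no verdict.
The state is a dict: "t": time; "qpos": joint angles; "joint_velocities": joint speeds; "joint_efforts": joint torques, N m; "tool_pos": TCP position; "eef_rot": TCP orientation; "wrist_force": force on the tool from outside, world axes, zero at the start; "moment": the same for the moment, N m; "grip_width": finger opening in m.
Only numpy, scipy, OpenCV 4.12 (cv2) and the standard library are available. Lean on these libraries where they do the work, as an engineer would, in place of code of your own. Each camera call takes 0.05 s, during which the arm holds its last target.

## Working session

There is one attempt and no reset: what is moved stays moved. The work goes in short steps, Python scripts to look and compute and a tool call to move; the robot and the scene stay as the last step left them, time stands still between calls to the robot, and variables do not carry over. Pictures are saved under pics/ and viewed, and the job is handed in when it is done.

Besides the shell and the picture viewer there is one more tool, called as a command line: name --pt "numbers of a row" for each row, then --argument value for the rest. move_arm: Moves the arm, as the interface text tells. Its arguments: {"type":"object","properties":{"steps":{"type":"array"}},"required":["steps"]}

```bash
ls; mkdir -p pics; cat > h.py <<'E'
import numpy as np,cv2
from rig import arm
from scipy.spatial.transform import Rotation as R
def cap(n,tag):
    c=arm.capture(n); cv2.imwrite(f'pics/{tag}.png',c['image'][:,:,::-1]); np.savez(f'pics/{tag}.npz',**{k:np.array(v) for k,v in c.items()}); return c
def world(c):
    K=c['intrinsics'];z=c['range_z'];h,w=z.shape
    u,v=np.meshgrid(np.arange(w),np.arange(h))
    p=np.stack([(u-K[0,2])/K[0,0]*z,(v-K[1,2])/K[1,1]*z,z],-1)
    q=np.array(c['orientation'])
    M=R.from_quat(q[[1,2,3,0]]).as_matrix() if q.size==4 else q
    return p@M.T+np.array(c['position'])
E
python3 - <<'E'
from h import *
o=arm.get_obs()
for k in o: print(k,o[k])
print(arm.grip_point_offset)
for n in('scene','side','wrist'):
    c=cap(n,n+'0'); print(n,c['position'],c['orientation'],c['intrinsics'][0])
a=[cv2.imread(f'pics/{n}0.png') for n in('scene','side','wrist')]
E
```

```text
pics
t 0.0
qpos [ 1.08301397  0.46837706 -0.01161753  1.60365035  0.00596724  1.07141557
 -0.05629577]
joint_velocities [ 0.00105857 -0.00072039  0.00028362  0.00109939  0.00046631  0.00099629
 -0.00034605]
joint_efforts [ 5.22567570e-04 -5.32397354e+01  2.17880850e-02 -2.51311201e+01
  1.14839661e-02  7.68640952e-03 -2.35317088e-05]
tool_pos [ 0.27937481 -0.5862585   0.23032734]
eef_rot [-8.74330864e-04  9.75379289e-01  2.20532128e-01 -2.44323110e-04]
wrist_force [-0.42467411 -0.95290121 -0.03316738]
moment [-0.02902406  0.01467781 -0.02143109]
grip_width 0.08524778292376968
0.0187
scene [ 1.28511498 -0.43033475  0.92916519] [-0.31014801  0.78542546  0.49621707 -0.20170194] [408.26427567   0.         254.64527264]
side [0.07029582 0.84164806 0.84333601] [ 0.10066502 -0.22537231  0.87105802 -0.42465491] [404.0486974    0.         255.78679701]
wrist [ 0.3419466  -0.55577034  0.37385707] [ 0.11770782  0.83740766 -0.52838476 -0.07551708] [331.31562808   0.         258.54038419]
```

View pics/scene0.png

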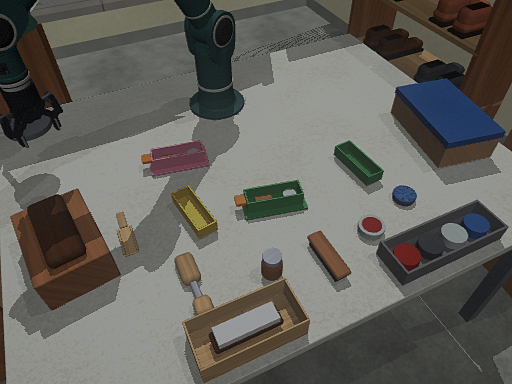

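View pics/side0.png

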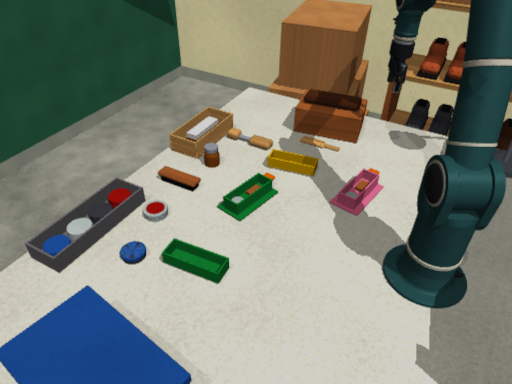

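View pics/wrist0.png

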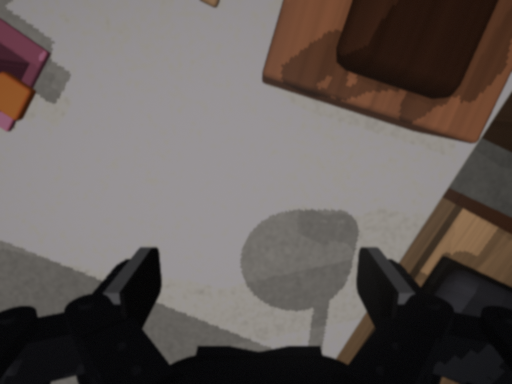

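The scene view shows the green base at (272,199) with its orange tab at (240,200), the loose green tier at (358,161), the yellow tier at (195,210) and the pink look-alike at (178,157). Next I measure the poses from the rim points.

```bash
cat >> h.py <<'E'
def load(t):
    d=np.load(f'pics/{t}.npz'); return {k:d[k] for k in d.files}
def mask(c,col):
    hsv=cv2.cvtColor(c['image'],cv2.COLOR_RGB2HSV);H,S,V=[hsv[...,i].astype(int) for i in range(3)]
    if col=='g': return (H>45)&(H<80)&(S>110)&(V>35)
    if col=='y': return (H>20)&(H<33)&(S>170)&(V>70)
    if col=='o': return (H>5)&(H<18)&(S>190)&(V>150)
def rect(P):
    r=cv2.minAreaRect((P[:,:2]*1000).astype(np.float32)); b=cv2.boxPoints(r)
    e=[b[1]-b[0],b[2]-b[1]]; L=max(e,key=np.linalg.norm); a=np.degrees(np.arctan2(L[1],L[0]))
    return np.round(r[0],1),np.round(sorted(r[1]),1),round((a+90)%180-90,2)
E
python3 - <<'E'
from h import *
for t in('scene0','side0'):
    c=load(t);W=world(c)
    for col in'gyo':
        m=(mask(c,col)&(c['range_z']>0)).astype(np.uint8)
        n,l,s,ce=cv2.connectedComponentsWithStats(m)
        for i in range(1,n):
            if s[i,4]<25: continue
            P=W[l==i]
            zt=np.percentile(P[:,2],98); Q=P[P[:,2]>zt-.006]
            if abs(P[:,0].mean())>1.1: continue
            print(t,col,ce[i].round(),s[i,4],'ztop',zt.round(4),rect(Q) if len(Q)>5 else '')
E
```

```text
scene0 g [30. 24.] 102 ztop 0.429 (array([ -49.1, -523.5]), array([ 1.8, 15.8]), np.float32(-3.5))
scene0 g [360. 161.] 213 ztop 0.0493 (array([546.6, 275.6]), array([ 61.1, 170.4]), np.float32(4.04))
scene0 g [271. 193.] 152 ztop 0.0532 (array([562.2, -38.5]), array([ 60.4, 168.3]), np.float32(77.51))
scene0 g [304. 204.] 35 ztop 0.03 
scene0 g [265. 215.] 39 ztop 0.0109 (array([602.9, -84.3]), array([ 5.2, 66.7]), np.float32(78.87))
side0 g [248. 197.] 1298 ztop 0.0507 (array([562.7, -37.3]), array([ 62.4, 175.9]), np.float32(78.21))
side0 g [196. 260.] 1641 ztop 0.0475 (array([546.1, 277. ]), array([ 64. , 170.3]), np.float32(4.64))
side0 y [292. 162.] 843 ztop 0.0468 (array([ 512.9, -268.6]), array([ 68.4, 168.7]), np.float32(8.57))
side0 o [432.  65.] 74 ztop 0.2165 (array([ 204.4, -967.1]), array([43.6, 53. ]), np.float32(-6.7))
side0 o [457.  70.] 47 ztop 0.2158 (array([ 103. , -969.9]), array([31.7, 39.3]), np.float32(-80.85))
side0 o [269. 176.] 32 ztop 0.0439 (array([ 539.4, -140.5]), array([18.2, 34.9]), np.float32(-9.46))
```

move_arm --pt "-1 1 1 0 0 0 1" --pt "-1 1 1 0 0 0 1" --pt "-1 1 1 0 0 0 1" --pt "-1 1 1 0 0 0 1"

```text
t: 0.65
tool_pos: [0.4331, -0.4326, 0.2312]
eef_rot: [-0.001, 0.883, 0.469, 0.001]
wrist_force: [-0.6, -0.1, 0.6]
grip_width: 0.0849
```

```bash
python3 - <<'E'
from h import *
for t in('scene0','side0'):
    c=load(t);W=world(c)
    hsv=cv2.cvtColor(c['image'],cv2.COLOR_RGB2HSV).astype(int)
    m=(hsv[...,0]>18)&(hsv[...,0]<35)&(hsv[...,1]>130)&(W[...,0]>.4)&(W[...,0]<.62)&(W[...,1]>-.37)&(W[...,1]<-.16)
    for lo,hi in((.040,.052),(.042,.055),(.036,.05)):
        P=W[m&(W[...,2]>lo)&(W[...,2]<hi)]; print(t,len(P),rect(P))
E
```

```text
scene0 244 (array([ 512.6, -272.2]), array([ 60.5, 173.9]), np.float32(8.53))
scene0 213 (array([ 512.4, -271.9]), array([ 60.2, 173.9]), np.float32(8.29))
scene0 287 (array([ 513.4, -272.3]), array([ 60.9, 175.4]), np.float32(8.53))
side0 208 (array([ 513.4, -268.5]), array([ 68.4, 169.6]), np.float32(8.57))
side0 172 (array([ 513.4, -268.5]), array([ 68.4, 169.6]), np.float32(8.57))
side0 289 (array([ 513.5, -268.5]), array([ 68.4, 169.9]), np.float32(8.52))
```

move_arm --pt "-1 0.4 1 0 0 0 1" --pt "-1 0.4 1 0 0 0 1" --pt "-1 0.4 1 0 0 0 1"

```text
t: 1.02
tool_pos: [0.4908, -0.283, 0.2313]
eef_rot: [-0.0, 0.731, 0.682, 0.0]
wrist_force: [-0.2, -0.8, 1.1]
grip_width: 0.0856
```

move_arm --pt "-1 0.4 1 0 0 0 1" --pt "-1 0.4 1 0 0 0 1" --pt "-1 0.4 1 0 0 0 1"

```text
t: 1.4
tool_pos: [0.5504, -0.133, 0.2314]
eef_rot: [-0.0, 0.53, 0.848, 0.001]
wrist_force: [0.3, -0.6, -0.2]
grip_width: 0.0852
```

move_arm --pt "-1 0 1 0 0 0 1" --pt "-1 0 1 0 0 0 1" --pt "-1 0 1 0 0 0 1"

```text
t: 1.78
tool_pos: [0.549, 0.0179, 0.2315]
eef_rot: [-0.0, 0.291, 0.957, 0.001]
wrist_force: [0.9, -1.1, -0.5]
grip_width: 0.0853
```

move_arm --pt "-1 0 1 0 0 0 1" --pt "-1 0 1 0 0 0 1" --pt "-1 0 1 0 0 0 1"

```text
t: 2.15
tool_pos: [0.5485, 0.1677, 0.2315]
eef_rot: [-0.0, 0.034, 0.999, 0.001]
wrist_force: [-0.2, -0.5, -0.6]
grip_width: 0.0857
```

move_arm --pt "-1 0 0.6 0 0 0 0.3" --pt "-1 0 0.6 0 0 0 0.3" --pt "-1 0 0.6 0 0 0 0.3"

```text
t: 2.52
tool_pos: [0.5485, 0.256, 0.2311]
eef_rot: [-0.0, -0.041, 0.999, 0.001]
wrist_force: [0.3, -0.9, -1.2]
grip_width: 0.0852
```

```bash
cat >> h.py <<'E'
def st():
    o=arm.get_obs();q=o['eef_rot'];M=R.from_quat([q[1],q[2],q[3],q[0]]).as_matrix()
    print('t',round(o['t'],2),'tcp mm',(o['tool_pos']*1000).round(1),'xang',np.degrees(np.arctan2(M[1,0],M[0,0])).round(2),'zax',M[:,2].round(4),'w',round(o['grip_width'],4),'F',o['wrist_force'].round(1),'q7',o['qpos'][6].round(2))
E
python3 - <<'E'
from h import *
st()
c=cap('wrist','wrist1');W=world(c);m=mask(c,'g')
P=W[m&(W[...,2]>.04)&(W[...,2]<.052)];print(len(P),rect(P))
E
```

```text
t 2.52 tcp mm [548.5 256.  231.1] xang -175.27 zax [-9.0e-04  1.4e-03 -1.0e+00] w 0.0852 F [ 0.3 -0.9 -1.2] q7 0.82
2475 (array([552.3, 146.6]), array([166.2, 317.3]), np.float32(-85.94))
```

```bash
python3 - <<'E'
from h import *
c=load('wrist1');W=world(c);m=mask(c,'g')&(W[...,1]>.22)
P=W[m&(W[...,2]>.04)&(W[...,2]<.052)];print(len(P),rect(P))
E
```

```text
1501 (array([543.1, 276.4]), array([ 57.1, 166.2]), np.float32(4.06))
```

View pics/wrist1.png

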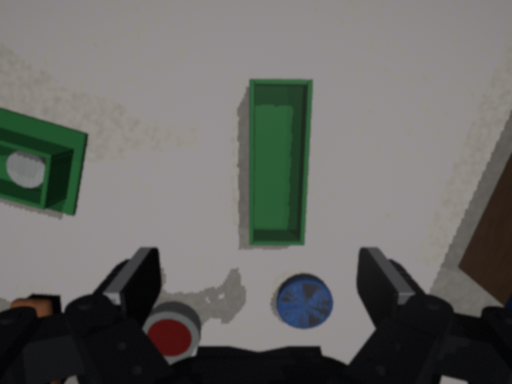

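The wrist view shows the green tier between the fingers, (250–312, 80–245), with the dark tin at (303,301) beyond its end. The way down is clear.

move_arm --pt "-1 -0.02 0.135 -0.3 0 0 -0.02" --pt "-1 -0.02 0.135 -0.7 0 0 -0.02" --pt "-1 -0.02 0.135 -1 0 0 -0.02" --pt "-1 -0.02 0.135 -1 0 0 -0.02"

```text
t: 3.08
tool_pos: [0.545, 0.27, 0.0779]
eef_rot: [-0.003, -0.033, 0.999, -0.002]
wrist_force: [-0.0, -0.3, 0.2]
grip_width: 0.0852
```

move_arm --pt "-1 0 0 -0.25 0 0 0" --pt "-1 0 0 -0.47 0 0 0" --pt "-1 0 0 -0.47 0 0 0" --pt "-1 0 0 -0.47 0 0 0"

```text
t: 3.58
tool_pos: [0.5483, 0.274, 0.0133]
eef_rot: [0.002, -0.033, 0.999, 0.001]
wrist_force: [0.3, -0.4, -0.1]
grip_width: 0.0856
```

```bash
python3 - <<'E'
from h import *
st();cap('side','side1')
i=cv2.imread('pics/side1.png');cv2.imwrite('pics/side1c.png',cv2.resize(i[180:330,100:320],None,fx=3,fy=3))
E
```

```text
t 3.58 tcp mm [548.3 274.   13.3] xang -176.17 zax [ 0.0031  0.0016 -1.    ] w 0.0856 F [ 0.3 -0.4 -0.1] q7 0.6
```

View pics/side1c.png

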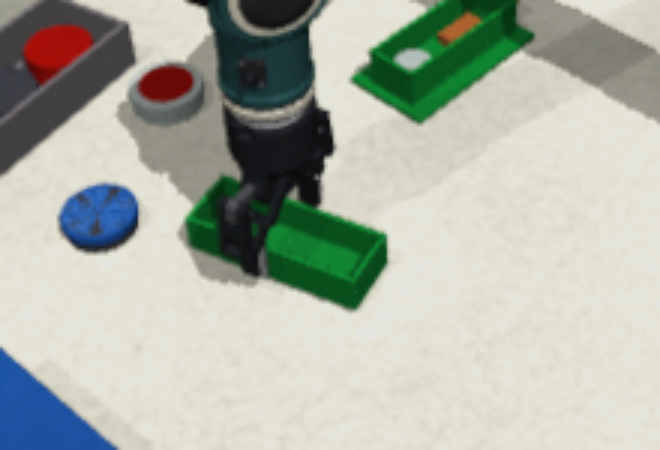

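move_arm --pt "1 -0.02 0 -0.01 0 0 0" --pt "1 -0.02 0 -0.01 0 0 0" --pt "1 -0.02 0 -0.01 0 0 0" --pt "1 -0.02 0 -0.01 0 0 0" --pt "1 -0.02 0 -0.01 0 0 0" --pt "1 -0.02 0 -0.01 0 0 0"

```text
t: 4.38
tool_pos: [0.544, 0.2743, 0.0108]
eef_rot: [0.001, -0.034, 0.999, 0.0]
wrist_force: [-1.6, 0.4, 6.2]
grip_width: 0.0594
```

```bash
python3 - <<'E'
from h import *
st()
E
```

```text
t 4.38 tcp mm [544.  274.3  10.8] xang -176.1 zax [ 1.6e-03  8.0e-04 -1.0e+00] w 0.0594 F [-1.6  0.4  6.2] q7 0.59
```

move_arm --pt "1 0 0 0.1 0 0 0" --pt "1 0 0 0.3 0 0 0" --pt "1 0 0 0.5 0 0 0" --pt "1 0 0 0.75 0 0 0" --pt "1 0 0 1 0 0 0" --pt "1 0 0 1 0 0 0"

```text
t: 5.12
tool_pos: [0.5451, 0.2746, 0.1631]
eef_rot: [0.003, -0.034, 0.999, 0.001]
wrist_force: [0.1, -0.4, -2.1]
grip_width: 0.0589
```

```bash
python3 - <<'E'
from h import *
st();c=cap('side','side2');W=world(c);m=mask(c,'g')
n,l,s,ce=cv2.connectedComponentsWithStats(m.astype(np.uint8))
for i in range(1,n):
    if s[i,4]<100:continue
    P=W[l==i];zt=np.percentile(P[:,2],97);Q=P[P[:,2]>zt-.008];print(ce[i].round(),zt,rect(Q),P[:,2].min())
E
```

```text
t 5.12 tcp mm [545.1 274.6 163.1] xang -176.12 zax [ 0.0057  0.0025 -1.    ] w 0.0589 F [ 0.1 -0.4 -2.1] q7 0.72
[76. 60.] 0.16154235783796805 (array([1403.1,   34.8]), array([ 374.8, 3093.5]), np.float32(-38.1)) -0.663240260554006
[505.  56.] 0.4579499413105048 (array([ -17.4, -559.2]), array([ 8.3, 28.5]), np.float32(-72.84)) 0.4013379329060962
[229. 208.] 0.19816876709229128 (array([319.6, 546.8]), array([ 91.8, 766.7]), np.float32(-56.61)) -0.0018377778595327632
[164. 212.] 0.2346276406569545 (array([317.9, 585.7]), array([ 18.7, 712. ]), np.float32(-47.45)) 0.02718383167114713
```

View pics/side2.png

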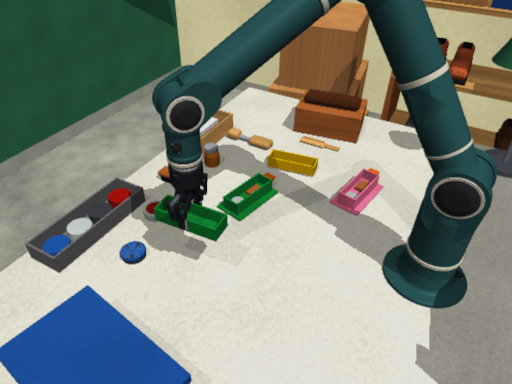

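```bash
cat >> h.py <<'E'
def tray(t,col,zr,xy,rad=.13,tol=.006):
    c=load(t) if isinstance(t,str) else t
    W=world(c); m=mask(c,col)&(abs(W[...,2]-zr)<tol)&(np.hypot(W[...,0]-xy[0],W[...,1]-xy[1])<rad)
    P=W[m]; return len(P),rect(P),P[:,2].mean().round(4)
E
python3 - <<'E'
from h import *
cap('scene','scene2')
for t in('side2','scene2'):
  for z in(.192,.197,.202): print(t,z,tray(t,'g',z,(.545,.275),tol=.005))
  c=load(t);W=world(c);m=mask(c,'g')&(np.hypot(W[...,0]-.545,W[...,1]-.275)<.13);print(np.percentile(W[m][:,2],[1,5,50,95,99]))
E
```

```text
side2 0.192 (351, (array([546.4, 281.3]), array([ 74.5, 170.4]), np.float32(5.26)), np.float64(0.1925))
side2 0.197 (381, (array([546.9, 274.9]), array([ 64.8, 170.1]), np.float32(3.97)), np.float64(0.1965))
side2 0.202 (178, (array([546.8, 274.8]), array([ 64.7, 169.5]), np.float32(4.1)), np.float64(0.1984))
[0.16194104 0.16342228 0.18157981 0.19905023 0.23220986]
scene2 0.192 (74, (array([546. , 273.8]), array([ 61. , 170.7]), np.float32(4.05)), np.float64(0.1953))
scene2 0.197 (92, (array([546.1, 274. ]), array([ 61.6, 170.8]), np.float32(3.53)), np.float64(0.196))
scene2 0.202 (20, (array([548.4, 272.4]), array([ 57.3, 166.3]), np.float32(3.21)), np.float64(0.1979))
[0.15991486 0.16021508 0.19453823 0.19788695 0.19885753]
```

move_arm --pt "1 0 -0.15 0 0 0 -0.15" --pt "1 0 -0.4 0 0 0 -0.45" --pt "1 0 -0.7 0 0 0 -0.75" --pt "1 0 -0.9 0 0 0 -1" --pt "1 0 -0.9 0 0 0 -1"

```text
t: 5.85
tool_pos: [0.5432, 0.1331, 0.1579]
eef_rot: [-0.001, 0.23, 0.973, -0.002]
wrist_force: [0.3, 0.2, -1.6]
grip_width: 0.0591
```

move_arm --pt "1 0 -0.15 0 0 0 -0.15" --pt "1 0 -0.4 0 0 0 -0.45" --pt "1 0 -0.7 0 0 0 -0.75" --pt "1 0 -0.9 0 0 0 -1" --pt "1 0 -0.9 0 0 0 -1"

```text
t: 6.48
tool_pos: [0.5431, -0.0005, 0.1587]
eef_rot: [-0.0, 0.474, 0.881, -0.001]
wrist_force: [-0.3, 0.7, -2.5]
grip_width: 0.0594
```

move_arm --pt "1 0 -0.1 0 0 0 -0.15" --pt "1 0 -0.2 0 0 0 -0.45" --pt "1 0 -0.35 0 0 0 -0.75" --pt "1 0 -0.47 0 0 0 -1" --pt "1 0 -0.47 0 0 0 -1"

```text
t: 7.1
tool_pos: [0.5433, -0.0677, 0.159]
eef_rot: [-0.0, 0.683, 0.731, -0.0]
wrist_force: [-0.1, 0.2, -1.8]
grip_width: 0.0592
```

move_arm --pt "1 0.08 0 0 0 0 -0.25" --pt "1 0.08 0 0 0 0 -0.53" --pt "1 0.08 0 0 0 0 -0.53" --pt "1 0.08 0 0 0 0 -0.53" --pt "1 0.08 0 0 0 0 -0.53"

```text
t: 7.72
tool_pos: [0.5555, -0.0667, 0.1592]
eef_rot: [-0.0, 0.777, 0.63, 0.0]
wrist_force: [-0.3, -0.2, -2.4]
grip_width: 0.0591
```

```bash
python3 - <<'E'
from h import *
st()
for n in('side','scene'):
    cap(n,n+'3'); print(n,tray(n+'3','g',.198,(.556,-.066),tol=.006),tray(n+'3','g',.05,(.5625,-.038),tol=.005))
E
```

```text
t 7.72 tcp mm [555.5 -66.7 159.2] xang 78.1 zax [-1.e-04  2.e-04 -1.e+00] w 0.0591 F [-0.3 -0.2 -2.4] q7 -0.31
side (120, (array([559.2, -66.1]), array([ 63.7, 173.5]), np.float32(77.93)), np.float64(0.194)) (208, (array([561.8, -36.3]), array([ 61.8, 174.4]), np.float32(78.49)), np.float64(0.0487))
scene (160, (array([557.7, -68.8]), array([ 60.9, 169. ]), np.float32(78.05)), np.float64(0.194)) (207, (array([562.5, -38.6]), array([ 64.1, 168.1]), np.float32(77.77)), np.float64(0.049))
```

View pics/scene3.png

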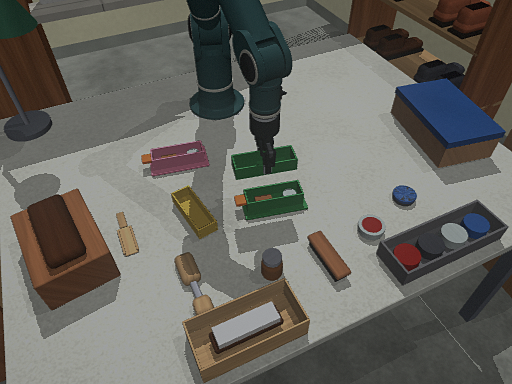

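move_arm --pt "1 -0.012 0 -0.15 0 0 0" --pt "1 -0.012 0 -0.35 0 0 0" --pt "1 -0.012 0 -0.5 0 0 0" --pt "1 -0.012 0 -0.58 0 0 0" --pt "1 -0.012 0 -0.6 0 0 0" --pt "1 -0.012 0 -0.6 0 0 0" --pt "1 -0.012 0 -0.6 0 0 0"

```text
t: 8.7
tool_pos: [0.5545, -0.0671, 0.0702]
eef_rot: [0.001, 0.777, 0.629, 0.001]
wrist_force: [0.1, 0.5, -1.5]
grip_width: 0.0591
```

```bash
python3 - <<'E'
from h import *
st()
for n in('side','scene'):
    cap(n,n+'4'); print(n,tray(n+'4','g',.104,(.556,-.066),tol=.008),tray(n+'4','g',.05,(.5625,-.038),tol=.005))
i=cv2.imread('pics/scene4.png')[120:240,200:340];j=cv2.imread('pics/side4.png')[120:240,190:330]
cv2.imwrite('pics/c4.png',cv2.resize(np.hstack([i,j]),None,fx=2.8,fy=2.8,interpolation=2))
E
```

```text
t 8.7 tcp mm [554.5 -67.1  70.2] xang 77.98 zax [ 1.7e-03 -3.0e-04 -1.0e+00] w 0.0591 F [ 0.1  0.5 -1.5] q7 -0.36
side (212, (array([557.2, -64.8]), array([ 63.2, 172.7]), np.float32(78.36)), np.float64(0.1023)) (140, (array([558. , -34.1]), array([ 61.6, 171.6]), np.float32(74.07)), np.float64(0.0485))
scene (229, (array([557.4, -68.4]), array([ 61.7, 170.4]), np.float32(77.98)), np.float64(0.1033)) (116, (array([582.9, -37.2]), array([ 57.8, 173.7]), np.float32(-87.01)), np.float64(0.049))
```

View pics/c4.png

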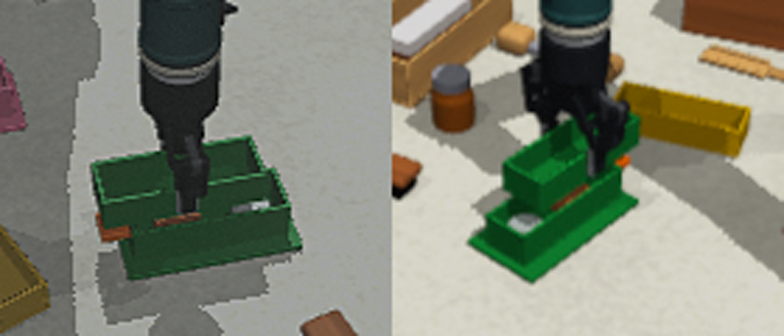

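The green tier hovers lined up over the base, stepped towards the tab. I lower it gently.

move_arm --pt "1 -0.005 0 -0.04 0 0 0" --pt "1 -0.005 0 -0.07 0 0 0" --pt "1 -0.005 0 -0.09 0 0 0" --pt "1 -0.005 0 -0.1 0 0 0" --pt "1 -0.005 0 -0.1 0 0 0" --pt "1 -0.005 0 -0.1 0 0 0"

```text
t: 9.55
tool_pos: [0.5532, -0.067, 0.0544]
eef_rot: [0.0, 0.777, 0.629, 0.0]
wrist_force: [-0.4, -1.0, -2.2]
grip_width: 0.0593
```

move_arm --pt "1 0 0 -0.008 0 0 0" --pt "1 0 0 -0.016 0 0 0" --pt "1 0 0 -0.016 0 0 0"

```text
t: 9.93
tool_pos: [0.5533, -0.0671, 0.0528]
eef_rot: [0.0, 0.777, 0.629, -0.0]
wrist_force: [-2.4, 0.2, 5.2]
grip_width: 0.0594
```

```bash
python3 - <<'E'
from h import *
st()
for n in('side','scene'):
    cap(n,n+'5'); print(n,tray(n+'5','g',.09,(.556,-.066),tol=.008))
i=cv2.imread('pics/scene5.png')[120:240,200:340];j=cv2.imread('pics/side5.png')[120:240,190:330]
cv2.imwrite('pics/c5.png',cv2.resize(np.hstack([i,j]),None,fx=2.8,fy=2.8,interpolation=2))
E
```

```text
t 9.93 tcp mm [553.3 -67.1  52.8] xang 77.98 zax [ 4.e-04 -5.e-04 -1.e+00] w 0.0594 F [-2.4  0.2  5.2] q7 -0.37
side (164, (array([556.8, -66. ]), array([ 65.9, 173.7]), np.float32(78.56)), np.float64(0.086))
scene (183, (array([556., -68.]), array([ 62.8, 170.6]), np.float32(78.26)), np.float64(0.0869))
```

View pics/c5.png

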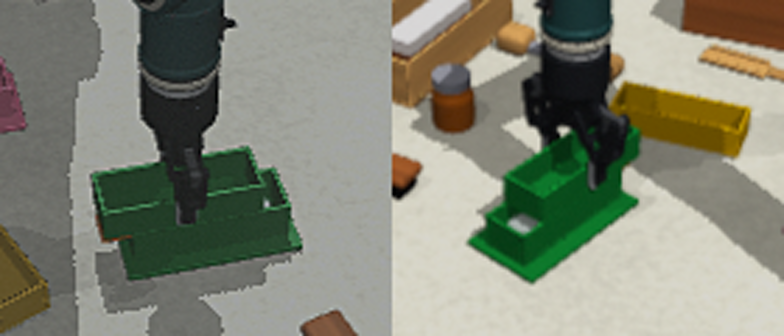

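Contact came at the seated height (offset 10.8 mm, so origin z is about 42 mm). I release here.

move_arm --pt "-1 0 0 0.005 0 0 0" --pt "-1 0 0 0.005 0 0 0" --pt "-1 0 0 0.005 0 0 0" --pt "-1 0 0 0.005 0 0 0" --pt "-1 0 0 0.005 0 0 0" --pt "-1 0 0 0.005 0 0 0"

```text
t: 10.78
tool_pos: [0.5531, -0.067, 0.0526]
eef_rot: [0.0, 0.777, 0.629, -0.0]
wrist_force: [0.1, 0.3, -0.4]
grip_width: 0.0857
```

move_arm --pt "-1 0 0 0.1 0 0 0" --pt "-1 0 0 0.3 0 0 0" --pt "-1 0 0 0.7 0 0 0" --pt "-1 0 0 1 0 0 0" --pt "-1 0 0 1 0 0 0"

```text
t: 11.4
tool_pos: [0.5558, -0.0671, 0.2078]
eef_rot: [0.003, 0.777, 0.629, 0.003]
wrist_force: [0.4, -0.0, -1.2]
grip_width: 0.0852
```

```bash
python3 - <<'E'
from h import *
st()
for n in('side','scene'):
    cap(n,n+'6'); print(n,tray(n+'6','g',.088,(.556,-.066),tol=.005))
E
```

```text
t 11.4 tcp mm [555.8 -67.1 207.8] xang 77.98 zax [ 0.0092 -0.0015 -1.    ] w 0.0852 F [ 0.4 -0.  -1.2] q7 -0.29
side (216, (array([555.8, -65.2]), array([ 62.8, 173.8]), np.float32(77.05)), np.float64(0.0865))
scene (185, (array([555.7, -68.8]), array([ 62.2, 169.3]), np.float32(78.01)), np.float64(0.0874))
```

View pics/side6.png

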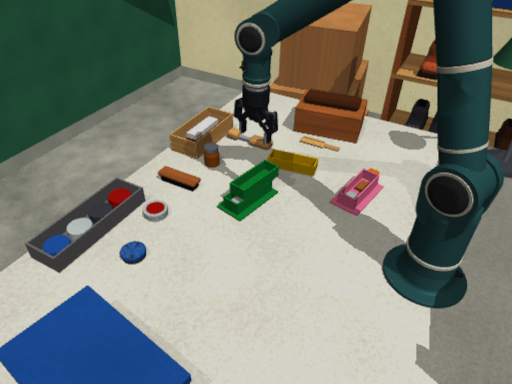

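The side view shows the green tier seated level on the base, stepped to the tab, with the gripper clear. I go on to the yellow tier.

move_arm --pt "-1 -0.14 -0.4 0 0 0 -0.3" --pt "-1 -0.14 -0.8 0 0 0 -0.7" --pt "-1 -0.14 -0.9 0 0 0 -1" --pt "-1 -0.14 -0.9 0 0 0 -1"

```text
t: 12.0
tool_pos: [0.5308, -0.2031, 0.2011]
eef_rot: [-0.001, 0.914, 0.406, -0.001]
wrist_force: [-0.6, 0.4, 0.5]
grip_width: 0.0854
```

move_arm --pt "-1 -0.14 -0.2 0 0 0 -0.3" --pt "-1 -0.14 -0.46 0 0 0 -0.7" --pt "-1 -0.14 -0.46 0 0 0 -1" --pt "-1 -0.14 -0.46 0 0 0 -1"

```text
t: 12.5
tool_pos: [0.5111, -0.269, 0.2017]
eef_rot: [-0.001, 0.987, 0.16, -0.001]
wrist_force: [0.3, 1.2, 0.7]
grip_width: 0.0858
```

move_arm --pt "-1 0 0 0 0 0 -0.31" --pt "-1 0 0 0 0 0 -0.31" --pt "-1 0 0 0 0 0 -0.31"

```text
t: 12.88
tool_pos: [0.5113, -0.2699, 0.2024]
eef_rot: [-0.0, 0.997, 0.079, -0.0]
wrist_force: [1.1, -1.1, 0.4]
grip_width: 0.0853
```

```bash
python3 - <<'E'
from h import *
st()
c=cap('wrist','wrist7')
print(tray('wrist7','y',.046,(.513,-.27),tol=.007))
E
```

```text
t 12.88 tcp mm [ 511.3 -269.9  202.4] xang 9.05 zax [-3.e-04  5.e-04 -1.e+00] w 0.0853 F [ 1.1 -1.1  0.4] q7 -1.0
(0, (array([0., 0.]), array([0., 0.]), np.float32(0.0)), np.float64(nan))h.py:30: RuntimeWarning: Mean of empty slice.
  P=W[m]; return len(P),rect(P),P[:,2].mean().round(4)
  ret = ret.dtype.type(ret / rcount)
```

View pics/wrist7.png

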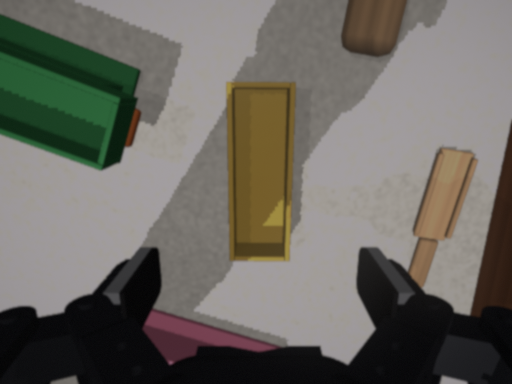

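```bash
python3 - <<'E'
from h import *
c=load('wrist7');W=world(c);hsv=cv2.cvtColor(c['image'],cv2.COLOR_RGB2HSV).astype(int)
for tol in(.004,.007):
    m=(hsv[...,0]>16)&(hsv[...,0]<36)&(hsv[...,1]>120)&(abs(W[...,2]-.046)<tol)&(np.hypot(W[...,0]-.513,W[...,1]+.27)<.11)
    print(m.sum(),rect(W[m]))
E
```

```text
2331 (array([ 509.3, -270.6]), array([ 58.6, 167.6]), np.float32(8.69))
2480 (array([ 509.3, -270.6]), array([ 58.6, 167.6]), np.float32(8.69))
```

move_arm --pt "-1 0.01 -0.003 -0.3 0 0 -0.015" --pt "-1 0.01 -0.003 -0.7 0 0 -0.015" --pt "-1 0.01 -0.003 -1 0 0 -0.015" --pt "-1 0.01 -0.003 -1 0 0 -0.015"

```text
t: 13.42
tool_pos: [0.51, -0.27, 0.0494]
eef_rot: [-0.002, 0.997, 0.073, -0.003]
wrist_force: [-0.4, 0.1, 0.4]
grip_width: 0.0852
```

move_arm --pt "-1 0 0 -0.15 0 0 0" --pt "-1 0 0 -0.27 0 0 0" --pt "-1 0 0 -0.28 0 0 0" --pt "-1 0 0 -0.28 0 0 0" --pt "-1 0 0 -0.28 0 0 0"

```text
t: 14.05
tool_pos: [0.5133, -0.2718, 0.0116]
eef_rot: [0.0, 0.997, 0.072, 0.001]
wrist_force: [0.4, 0.3, -0.6]
grip_width: 0.0853
```

```bash
python3 - <<'E'
from h import *
st()
E
```

```text
t 14.05 tcp mm [ 513.3 -271.8   11.6] xang 8.24 zax [ 1.4e-03 -8.0e-04 -1.0e+00] w 0.0853 F [ 0.4  0.3 -0.6] q7 -1.03
```

move_arm --pt "1 0 0 0 0 0 0" --pt "1 0 0 0 0 0 0" --pt "1 0 0 0 0 0 0" --pt "1 0 0 0 0 0 0" --pt "1 0 0 0 0 0 0" --pt "1 0 0 0 0 0 0"

```text
t: 14.8
tool_pos: [0.5131, -0.2717, 0.0114]
eef_rot: [0.0, 0.997, 0.072, 0.0]
wrist_force: [-0.4, -0.1, 5.5]
grip_width: 0.0588
```

move_arm --pt "1 0 0 0.1 0 0 0" --pt "1 0 0 0.3 0 0 0" --pt "1 0 0 0.5 0 0 0" --pt "1 0 0 0.75 0 0 0" --pt "1 0 0 1 0 0 0" --pt "1 0 0 1 0 0 0"

```text
t: 15.55
tool_pos: [0.5143, -0.2723, 0.1643]
eef_rot: [0.002, 0.997, 0.072, 0.003]
wrist_force: [0.5, 0.1, -0.2]
grip_width: 0.0597
```

move_arm --pt "1 0 0 0.15 0 0 0" --pt "1 0 0 0.3 0 0 0" --pt "1 0 0 0.3 0 0 0" --pt "1 0 0 0.3 0 0 0"

```text
t: 16.05
tool_pos: [0.5117, -0.2711, 0.2042]
eef_rot: [-0.001, 0.997, 0.072, -0.001]
wrist_force: [0.4, -0.8, -1.6]
grip_width: 0.0595
```

```bash
python3 - <<'E'
from h import *
st()
for n in('side','scene'):
    c=cap(n,n+'8');W=world(c);hsv=cv2.cvtColor(c['image'],cv2.COLOR_RGB2HSV).astype(int)
    m=(hsv[...,0]>16)&(hsv[...,0]<36)&(hsv[...,1]>120)&(np.hypot(W[...,0]-.513,W[...,1]+.27)<.12)&(W[...,2]>.13)
    zt=np.percentile(W[m][:,2],97);m&=abs(W[...,2]-zt+.003)<.006
    print(n,m.sum(),zt,rect(W[m]))
E
```

```text
t 16.05 tcp mm [ 511.7 -271.1  204.2] xang 8.23 zax [-0.0023  0.001  -1.    ] w 0.0595 F [ 0.4 -0.8 -1.6] q7 -1.01
side 247 0.23989794821315433 (array([ 511.4, -268.9]), array([ 69.6, 169.3]), np.float32(10.57))
scene 248 0.2386410341681307 (array([ 524.2, -270.3]), array([ 60.3, 147.2]), np.float32(8.29))
```

View pics/side8.png

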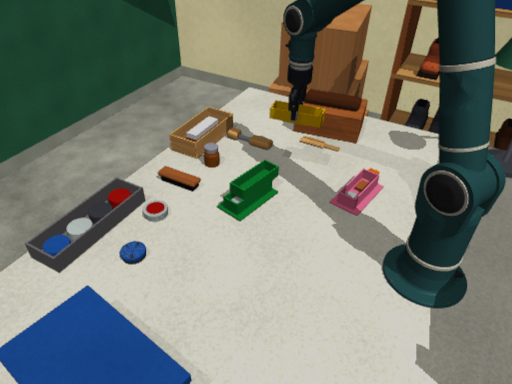

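The side view shows the yellow tier held level at (298,113), nothing else disturbed. I carry it over the stack.

move_arm --pt "1 0.03 0.15 0 0 0 0.15" --pt "1 0.06 0.4 0 0 0 0.45" --pt "1 0.09 0.65 0 0 0 0.75" --pt "1 0.12 0.8 0 0 0 1" --pt "1 0.12 0.8 0 0 0 1"

```text
t: 16.77
tool_pos: [0.5309, -0.1478, 0.2053]
eef_rot: [-0.001, 0.944, 0.33, 0.0]
wrist_force: [0.2, 0.0, -1.7]
grip_width: 0.0592
```

move_arm --pt "1 0.03 0.15 0 0 0 0.15" --pt "1 0.07 0.35 0 0 0 0.45" --pt "1 0.12 0.6 0 0 0 0.75" --pt "1 0.16 0.75 0 0 0 1" --pt "1 0.16 0.75 0 0 0 1"

```text
t: 17.4
tool_pos: [0.5548, -0.0363, 0.2055]
eef_rot: [-0.001, 0.827, 0.563, 0.0]
wrist_force: [-0.2, -0.1, -1.3]
grip_width: 0.0588
```

move_arm --pt "1 0.06 0 0 0 0 0.2" --pt "1 0.06 0 0 0 0 0.32" --pt "1 0.06 0 0 0 0 0.32" --pt "1 0.06 0 0 0 0 0.32"

```text
t: 17.9
tool_pos: [0.5633, -0.0397, 0.2055]
eef_rot: [0.0, 0.779, 0.627, -0.0]
wrist_force: [-0.8, 0.0, -1.8]
grip_width: 0.0593
```

```bash
cat >> h.py <<'E'
def yel(t,xy,zmin):
    c=load(t);W=world(c);hsv=cv2.cvtColor(c['image'],cv2.COLOR_RGB2HSV).astype(int)
    m=(hsv[...,0]>16)&(hsv[...,0]<36)&(hsv[...,1]>120)&(np.hypot(W[...,0]-xy[0],W[...,1]-xy[1])<.11)&(W[...,2]>zmin)
    zt=np.percentile(W[m][:,2],95);m&=abs(W[...,2]-zt+.002)<.006
    return m.sum(),zt.round(4),rect(W[m])
E
python3 - <<'E'
from h import *
st()
for n in('side','scene'):
    cap(n,n+'9'); print(n,yel(n+'9',(.562,-.038),.15),tray(n+'9','g',.088,(.556,-.067),tol=.005))
E
```

```text
t 17.9 tcp mm [563.3 -39.7 205.5] xang 77.68 zax [-3.e-04 -4.e-04 -1.e+00] w 0.0593 F [-0.8  0.  -1.8] q7 -0.35
side (np.int64(220), np.float64(0.2419), (array([561.7, -38.2]), array([ 80.8, 172.2]), np.float32(82.22))) (209, (array([555.6, -65.5]), array([ 62. , 173.5]), np.float32(78.04)), np.float64(0.0865))
scene (np.int64(359), np.float64(0.2401), (array([565. , -43.3]), array([ 64.5, 169.7]), np.float32(77.23))) (206, (array([555.6, -68.1]), array([ 62. , 169.7]), np.float32(77.73)), np.float64(0.0871))
```

View pics/scene9.png

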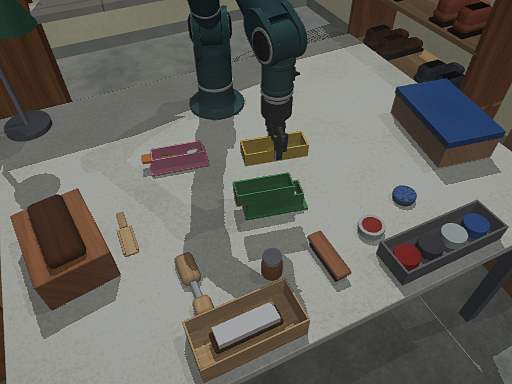

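move_arm --pt "1 -0.005 0.01 -0.15 0 0 0" --pt "1 -0.005 0.01 -0.35 0 0 0" --pt "1 -0.005 0.01 -0.52 0 0 0" --pt "1 -0.005 0.01 -0.62 0 0 0" --pt "1 -0.005 0.01 -0.65 0 0 0" --pt "1 -0.005 0.01 -0.65 0 0 0" --pt "1 -0.005 0.01 -0.65 0 0 0"

```text
t: 18.88
tool_pos: [0.5636, -0.0375, 0.1091]
eef_rot: [0.001, 0.778, 0.628, 0.001]
wrist_force: [-0.6, -0.7, -2.1]
grip_width: 0.059
```

```bash
python3 - <<'E'
from h import *
st()
for n in('side','scene'):
    cap(n,n+'10'); print(n,yel(n+'10',(.562,-.038),.12),tray(n+'10','g',.088,(.556,-.067),tol=.005))
i=cv2.imread('pics/scene10.png')[120:240,200:340];j=cv2.imread('pics/side10.png')[120:240,190:330]
cv2.imwrite('pics/c10.png',cv2.resize(np.hstack([i,j]),None,fx=2.8,fy=2.8,interpolation=2))
E
```

```text
t 18.88 tcp mm [563.6 -37.5 109.1] xang 77.83 zax [ 1.8e-03 -2.0e-04 -1.0e+00] w 0.059 F [-0.6 -0.7 -2.1] q7 -0.4
side (np.int64(20), np.float64(0.1658), (array([524.2, -25.7]), array([24.8, 36.8]), np.float32(-9.02))) (104, (array([535.6, -59.8]), array([ 22. , 171.7]), np.float32(78.31)), np.float64(0.0867))
scene (np.int64(301), np.float64(0.1446), (array([565.6, -40.9]), array([ 64.4, 169.7]), np.float32(77.68))) (130, (array([559.3, -68.6]), array([ 60.1, 169.5]), np.float32(75.51)), np.float64(0.0872))
```

View pics/c10.png

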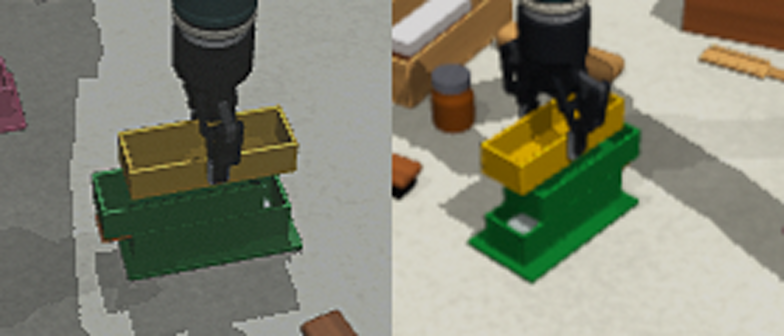

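Both the TCP and the camera put the yellow tier about 3.5–4 mm off sideways of green. I correct that and then lower it.

move_arm --pt "1 -0.023 0.005 0 0 0 0" --pt "1 -0.023 0.005 -0.02 0 0 0" --pt "1 -0.023 0.005 -0.05 0 0 0" --pt "1 -0.023 0.005 -0.075 0 0 0" --pt "1 -0.023 0.005 -0.085 0 0 0" --pt "1 -0.023 0.005 -0.085 0 0 0" --pt "1 -0.023 0.005 -0.085 0 0 0"

```text
t: 19.85
tool_pos: [0.5595, -0.0367, 0.0955]
eef_rot: [0.0, 0.778, 0.628, 0.0]
wrist_force: [-1.1, 0.9, -1.9]
grip_width: 0.0592
```

```bash
python3 - <<'E'
from h import *
st()
E
```

```text
t 19.85 tcp mm [559.5 -36.7  95.5] xang 77.83 zax [ 2.e-04 -0.e+00 -1.e+00] w 0.0592 F [-1.1  0.9 -1.9] q7 -0.41
```

move_arm --pt "1 0 0 -0.01 0 0 0" --pt "1 0 0 -0.018 0 0 0" --pt "1 0 0 -0.024 0 0 0" --pt "1 0 0 -0.028 0 0 0" --pt "1 0 0 -0.028 0 0 0" --pt "1 0 0 -0.028 0 0 0"

```text
t: 20.6
tool_pos: [0.5594, -0.0368, 0.0914]
eef_rot: [0.0, 0.778, 0.628, -0.0]
wrist_force: [-0.8, -0.2, 1.5]
grip_width: 0.059
```

```bash
python3 - <<'E'
from h import *
st()
for n in('side','scene'):
    cap(n,n+'11'); print(n,yel(n+'11',(.562,-.038),.11),tray(n+'11','g',.088,(.556,-.067),tol=.005))
i=cv2.imread('pics/scene11.png')[120:240,200:340];j=cv2.imread('pics/side11.png')[120:240,190:330]
cv2.imwrite('pics/c11.png',cv2.resize(np.hstack([i,j]),None,fx=2.8,fy=2.8,interpolation=2))
E
```

```text
t 20.6 tcp mm [559.4 -36.8  91.4] xang 77.83 zax [ 0.e+00 -2.e-04 -1.e+00] w 0.059 F [-0.8 -0.2  1.5] q7 -0.41
side (np.int64(13), np.float64(0.1559), (array([522.2, -25.1]), array([25.4, 40.2]), np.float32(-7.17))) (37, (array([525.1, -61.9]), array([ 15.6, 167.7]), np.float32(83.64)), np.float64(0.0855))
scene (np.int64(277), np.float64(0.1272), (array([559.9, -40.1]), array([ 65.5, 168.9]), np.float32(78.0))) (90, (array([558. , -69.9]), array([ 61.4, 166.4]), np.float32(75.31)), np.float64(0.0862))
```

View pics/c11.png

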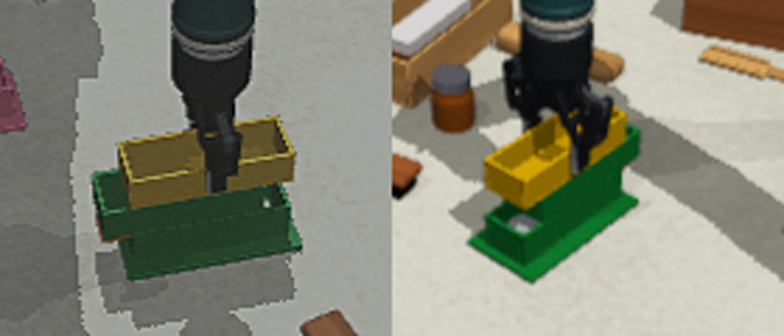

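Contact has started at 91.4 mm, the height expected for seating. I press 1 mm more, release and rise.

move_arm --pt "1 0 0 -0.005 0 0 0" --pt "1 0 0 -0.005 0 0 0" --pt "-1 0 0 -0.003 0 0 0" --pt "-1 0 0 -0.003 0 0 0" --pt "-1 0 0 -0.003 0 0 0" --pt "-1 0 0 -0.003 0 0 0" --pt "-1 0 0 -0.003 0 0 0" --pt "-1 0 0 -0.003 0 0 0"

```text
t: 21.7
tool_pos: [0.5594, -0.0368, 0.0907]
eef_rot: [0.0, 0.778, 0.628, -0.0]
wrist_force: [0.1, 0.2, 0.6]
grip_width: 0.0853
```

move_arm --pt "-1 0 0 0.08 0 0 0" --pt "-1 0 0 0.25 0 0 0" --pt "-1 0 0 0.6 0 0 0" --pt "-1 0 0 1 0 0 0" --pt "-1 0 0 1 0 0 0" --pt "-1 0 0 1 0 0 0"

```text
t: 22.45
tool_pos: [0.5591, -0.0368, 0.2412]
eef_rot: [0.0, 0.778, 0.628, 0.0]
wrist_force: [-0.1, -1.1, 0.2]
grip_width: 0.0854
```

```bash
python3 - <<'E'
from h import *
st()
for n in('side','scene'):
    cap(n,n+'12'); print(n,yel(n+'12',(.562,-.038),.11),tray(n+'12','g',.088,(.556,-.067),tol=.005))
i=cv2.imread('pics/scene12.png')[120:240,200:340];j=cv2.imread('pics/side12.png')[120:240,190:330]
cv2.imwrite('pics/c12.png',cv2.resize(np.hstack([i,j]),None,fx=2.8,fy=2.8,interpolation=2))
E
```

```text
t 22.45 tcp mm [559.1 -36.8 241.2] xang 77.83 zax [ 6.e-04 -5.e-04 -1.e+00] w 0.0854 F [-0.1 -1.1  0.2] q7 -0.33
side (np.int64(293), np.float64(0.1269), (array([561. , -36.9]), array([ 62.5, 171.9]), np.float32(77.8))) (39, (array([527.4, -62.5]), array([ 15.6, 169.1]), np.float32(82.87)), np.float64(0.0851))
scene (np.int64(343), np.float64(0.1274), (array([561.2, -40.3]), array([ 64.8, 169.8]), np.float32(78.01))) (83, (array([556.2, -68.9]), array([ 61.1, 167.7]), np.float32(77.59)), np.float64(0.0865))
```

View pics/c12.png

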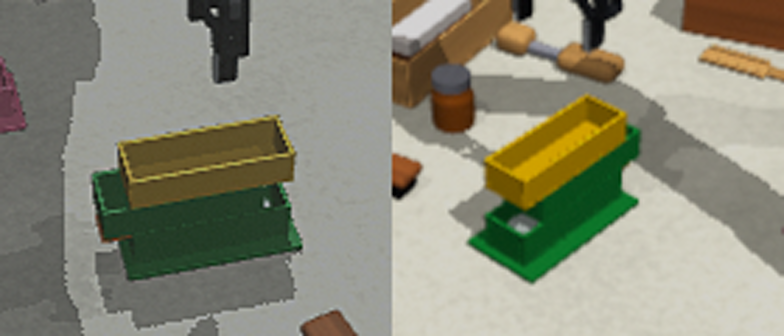

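View pics/scene12.png

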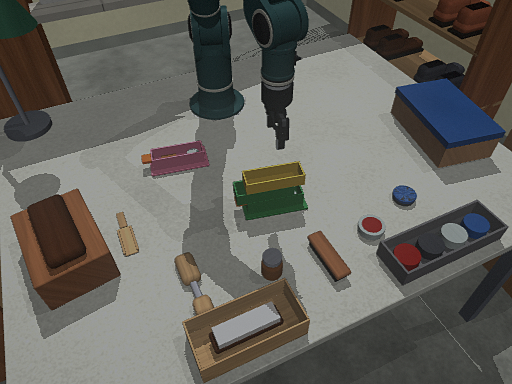

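The tiers are seated and level (yellow rim about 0.127 m against 0.126 expected), each stepped about 29 mm, and the bystanders have not moved.

```bash
python3 -c "
from h import *
print(arm.sign_off())"
```

```text
the job is handed in; nothing more can be done
None
```

I set the green tier on the base, stepped about 29 mm towards the orange tab. I then set the yellow tier on the green one, about 29 mm back the other way, let go, raised the gripper clear and handed the job in at about 22.5 s.

- **Final position:** in the last scene and side pictures the yellow tier's rim is at about 127 mm, against 126 mm expected, and its axis is within about 0.5° of the base's. It lies within about 2 mm of the base's centre line.
- **Green tier:** its rim was at about 87 mm before the yellow tier went on, against 88 mm expected. It did not shift visibly when the yellow tier was placed on it. In the last pictures the yellow tier hid most of its rim from the side camera, so only the scene camera confirmed its final position.
- **Corrected on the way:** the yellow tier was about 4 mm off sideways above the green one, so I shifted it before lowering.
- **Disagreement:** the two cameras differed by about 3 mm in y throughout, so I compared positions within each camera.
- **Other things on the bench:** none looked moved in the last pictures. I checked that by eye and did not measure it.

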